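# Tip the sorting cradle and empty the salvaged capacitors into the tray

### The arm

A 6-joint arm with a two-finger parallel gripper is mounted at the origin on the work surface. World frame = base frame: x ahead of the robot, y to its left, z up, the work surface at z = 0. Lengths are in m, angles in rad, forces in N, time in s.
With the tool pointing down it reaches from about 0.375 to 0.925 m from the base axis. Payload 5.7 kg.
Tool frame: the origin (TCP) lies between the finger pads; the fingertips stand 17 mm ahead of it and the grasp point (between the pads) lies 2 mm behind it (env.tips_ahead is the distance from the TCP to the fingertips, in m); z points along the fingers, y is the direction in which the jaws open and shut (so a half turn about z gives the same grasp; the last joint's range is limited). The gripper opens to 85 mm and grips with 20 to 120 N. Pads are 22 mm wide; open, the fingers measure 114 mm over their backs; the gripper's body (76 mm by 85 mm) begins 54 mm behind the grasp point. The pads swing forward as they close: fully open they stand 13 mm farther back than shut.
Start: joints at [-1.263, 0.359, 1.51, -0, 1.272, -0.115], TCP at [0.246, -0.547, 0.248] pointing down, gripper open.
Joint ranges: [-2.97, 2.97], [-1.01, 2.36], [0.21, 2.38], [-0.96, 4.11], [0.2, 2.71], [-2.98, 2.98]. Speed limits (rad/s): [2.39, 2.39, 3.14, 3.14, 3.14, 3.14].

### API

Orientations are given as a unit quaternion [x, y, z, w].
In Python, from station import observe, snapshot, sign_off, env gives the robot as it stands.
- The arm moves only by the tool arm_command, never from a script. Its argument "steps" is a list of rows, each an object with "grip": the closure, from -1 (fully open) to 1 (shut); "xyz": the shift along the tool's x, y, z in mm, a list of three; "rot": the turn, a rotation vector about the tool's x, y, z in degrees, a list of three. In form: [{"grip": grip, "xyz": [x, y, z], "rot": [ax, ay, az]}, ...]. A call has 1 to 8 rows; each row is the pose to reach, as a shift and turn from the pose measured when the call began, along the tool's axes at that moment; what a row does not reach only later rows make up. A row lasts 1/12 s, in which the tool goes at most 41.7 mm and 7.16 degrees, less where a joint would pass 70% of its speed; a pose out of reach is approached as far as the arm can. A call with a gripper value outside its range is refused whole. The fingers move at their own pace and stop on an object; the grip force is fixed at half the most. Time passes only in rows, so rows that repeat a pose let the fingers close. It gives the time, the measured TCP pose, the force and the opening at its end, in the units of the state.
- observe(): the state, without advancing time (a new reading comes with each control period).
- snapshot(name): name is "scene" or "top" or "wrist"; returns a dict with "color" (480x640x3 uint8, red, green, blue), "depth" (480x640 float32, m along the optical axis (not along the pixel's ray), 0 where there is no reading), "fx", "fy", "cx", "cy" (pixels), "extrinsics" (4x4, takes a point from world to camera coordinates); the wrist camera has in their place "tool_from_camera" (4x4, takes a point from camera to tool coordinates, whose origin is the TCP and whose axes are the flange's). Camera axes: x right, y down, z forward; pixel columns grow to the right and rows downward; lengths in m; the calibration is good to about 2 mm. The wrist camera is an equidistant fisheye: a pixel r from the principal point sees the ray r / f radians off the axis. A picture is of the moment at which its call begins: read the wrist's pose just before it.
- sign_off(): hands the job in, once; it reports no verdict.
The state is a dict: "time_s": time; "joint_positions": joint angles; "joint_vel": joint speeds; "joint_torque": joint torques, N m; "ee_pos": TCP position; "eef_rot": TCP orientation; "ft_force": force on the tool from outside, world axes, zero at the start; "torque": the same for the moment, N m; "finger_gap": finger opening in m.
Only numpy, scipy, OpenCV 4.12 (cv2) and the standard library are available. Lean on these libraries where they do the work, as an engineer would, in place of code of your own. Each camera call takes 0.05 s, during which the arm holds its last target. There are 200 camera calls.

### The job

Using only the lever, tip the cradle towards the tray until all three capacitors have rolled out of the tub into the tray, then swing the lever fully back to its rest stop and let go. Do not touch the tub, the capacitors or the tray, and leave everything else on the counter where it is.

Things in the scene. Friction and masses are not known exactly. Their poses are not given: they have to be found in the camera images.
- stand: fixed dark steel stand of the tilting cradle. Origin: on the counter straight below the pivot; z up, y along the horizontal pivot, -x the way the tub tips (roughly towards the robot). Two 12 mm thick side brackets at y = +-83 mm carry the pivot (168 mm high, x from -20 to +105 mm). Base plate x +50 to +200 mm, 12 mm thick
- lamp (a point): centre of the underside of a fixed lamp bar above the resting lever, 342 mm above the counter; slab 45 mm along stand x, 350 mm along y, 20 mm thick, centred at stand x = +52 mm, on posts at x = +165, y = +-110 mm. It blocks a gripper coming straight down on the lever: come in under it from stand -x, tool tilted about 40 degrees (fingers pointing to +x and down)
- pivot (a point): the pivot's centre, 150 mm above the stand's origin; x, y, z axes as the stand's
- lever_grip (a point): centre of the lever's black grip: a barrel 34 mm in diameter, 30 mm wide along the pivot, whose flat ends can be pinched and turn between the fingers. 125 mm from the pivot axis, at stand y = +115 mm. At cradle angle a: stand x = 125*sin(15deg - a), height 150 + 125*cos(15deg - a) mm; at rest it leans 15 degrees to +x. Below it a steel bar 14 x 8 mm
- cradle (a joint): angle of the cradle in rad: 0 = tub upright, lever at its rest stop; grows as the lever is pulled over towards stand -x; stop at 1.9. Stiff hinge (0.35 N m, about 3 N at the grip): it stays where it is left. The capacitors have rolled out by about 1.6
- tub (a point): open aluminium tub, part of the cradle, between the side brackets: 128 mm along the pivot, mouth 155 mm along x, 95 mm deep, the front wall flared outwards as a spout; walls 4 mm. Origin at the pivot's centre, axes turn with the cradle, z out of the mouth
- cap1_mid (a point): a loose capacitor can: black cylinder 32 mm in diameter, 65 mm long, 50 to 100 g, lying in the tub along the pivot; the point is its centre, y axis along the cylinder. The three are alike
- cap2_mid (a point): a loose capacitor can: black cylinder 32 mm in diameter, 65 mm long, 50 to 100 g, lying in the tub along the pivot; the point is its centre, y axis along the cylinder. The three are alike
- cap3_mid (a point): a loose capacitor can: black cylinder 32 mm in diameter, 65 mm long, 50 to 100 g, lying in the tub along the pivot; the point is its centre, y axis along the cylinder. The three are alike
- cap1: first capacitor; origin at the middle of the side it lay on at the start
- cap2: second capacitor, likewise
- cap3: third capacitor, likewise
- tray: loose grey open catch tray in front of and under the tub, 230 x 200 mm, 45 mm high, walls and floor 5 mm, low ribs on the floor, 0.8 kg; origin at the centre of its underside, z up, long side along x
- jar: closed jar, 64 mm in diameter, 85 mm high, a bystander; origin under its centre
- reel: black empty wire reel, 84 mm in diameter, 58 mm high, a bystander; origin under its centre
- driver: screwdriver, 190 mm long, lying on the counter, a bystander; its origin lies on it, x along the blade
- meter: black hand meter, 140 x 75 x 32 mm, lying flat, a bystander; origin under its centre
- mug: white mug, 80 mm in diameter, 95 mm high, a bystander; origin under its centre
There are look-alikes about, which are no part of the job. What is shaped like the cap2 but orange or yellow is not meant. What is shaped like the cap1 but purple is not meant.

How it is judged:
By the outcome, as a careful person would: the job done as asked, in the order asked, and still so for the second after the job is handed in, with the robot touching nothing.
It also fails if it takes over 56 s, if anything falls off the work surface, if the arm or the gripper's body presses on something with over 40 N, if the wrist force passes 120 N, or if a joint passes its speed limit or range.

## Working session

There is one attempt and no reset: what is moved stays moved. The work goes in short steps, Python scripts to look and compute and a tool call to move; the robot and the scene stay as the last step left them, time stands still between calls to the robot, and variables do not carry over. Pictures are saved under pics/ and viewed, about 8 in all and at most 12, crops included, and the job is handed in when it is done.

Besides the shell and the picture viewer there is one more tool, called in YAML: its name, and indented under it one key for each argument. arm_command: Moves the arm, as the interface text tells. Its arguments: {"type":"object","properties":{"steps":{"type":"array","items":{"type":"object","properties":{"grip":{"type":"number"},"xyz":{"type":"array","items":{"type":"number"}},"rot":{"type":"array","items":{"type":"number"}}}}}},"required":["steps"]}

```bash
mkdir -p pics; ls; python3 - <<'E'
from station import observe, snapshot, env
import cv2, numpy as np, pickle
print(observe())
S={n:snapshot(n) for n in ("scene","top")}
pickle.dump(S,open("s0.pkl","wb"))
for n,s in S.items():
    cv2.imwrite(f"pics/{n}0.png",s["color"][:,:,::-1]); print(n,s["fx"],s["cx"],s["cy"],s["extrinsics"])
E
```

```text
pics
{'time_s': 0.0, 'joint_positions': array([-1.26309556e+00,  3.59514211e-01,  1.51146596e+00,  1.52332085e-05,
        1.27245524e+00, -1.15096920e-01]), 'joint_vel': array([ 0.00041717, -0.00171185, -0.00116279,  0.00020021,  0.00015591,
        0.00017422]), 'joint_torque': array([-1.31822071e-03, -5.27620411e+01, -2.78622097e+01, -3.87489899e-04,
        1.32874792e-02, -5.18532102e-05]), 'ee_pos': array([ 0.24598894, -0.54654224,  0.24743529]), 'eef_rot': array([ 9.77738412e-01,  2.09825521e-01, -8.13490929e-05, -9.17809297e-04]), 'ft_force': array([-0.65857423, -0.14541487, -0.12408359]), 'torque': array([ 0.03089289, -0.01196392,  0.01530932]), 'finger_gap': 0.08540272252644282}
scene 492.83219706272484 320.7329272656337 238.97570327564637 [[ 0.72832187  0.68512224  0.0124409  -0.41475215]
 [ 0.49972459 -0.51863657 -0.69375171 -0.11767343]
 [-0.46885242  0.51149157 -0.72010679  1.82308358]
 [ 0.          0.          0.          1.        ]]
top 448.376818494016 317.9848965288916 239.77880148932016 [[ 0.02498087 -0.99965343 -0.00830521 -0.01080735]
 [-0.99902739 -0.02466155 -0.03655236  0.56838522]
 [ 0.03633487  0.00921024 -0.99929723  1.29881805]
 [ 0.          0.          0.          1.        ]]
```

View pics/scene0.png

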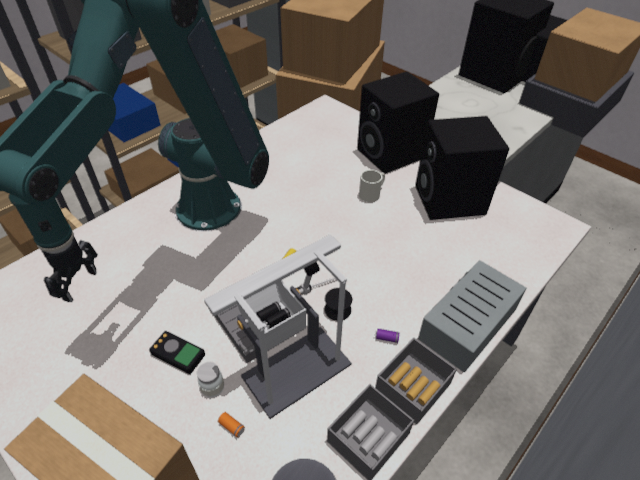

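View pics/top0.png

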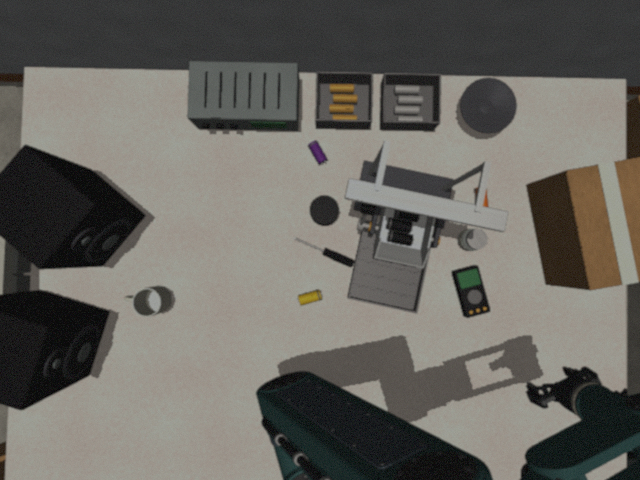

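The top picture shows the lamp bar from (346,190) to (508,220), with the lever at its left end near (365,210). The tray is at (387,270), the reel at (324,210), the driver at (325,250) and the jar at (472,238). Next I fit the lamp bar and look at points near the lever.

```bash
cat > h.py <<'E'
import numpy as np, cv2, pickle
def cloud(s):
    d=s["depth"]; v,u=np.mgrid[:480,:640]
    c=np.stack([(u-s["cx"])/s["fx"]*d,(v-s["cy"])/s["fy"]*d,d],-1)
    E=s["extrinsics"]; w=(c-E[:3,3])@E[:3,:3]
    w[d==0]=np.nan; return w
E
python3 - <<'E'
from h import *
S=pickle.load(open("s0.pkl","rb"))
for n in S:
    w=cloud(S[n]); m=(abs(w[...,2]-.362)<.012)&(abs(w[...,0]-.62)<.2)&(abs(w[...,1]+.15)<.3)
    m=cv2.morphologyEx(m.astype(np.uint8),cv2.MORPH_OPEN,np.ones((5,5)))>0
    p=w[m]; r=cv2.minAreaRect((p[:,:2]*1000).astype(np.float32)); print(n,len(p),r,np.median(p[:,2]))
    b=cv2.boxPoints(r); e=[b[1]-b[0],b[2]-b[1]]; e=max(e,key=np.linalg.norm); e=e/np.linalg.norm(e); e*=np.sign(e[1])
    y=np.array([*e]); x=np.array([y[1],-y[0]]); o=np.array(r[0])-52*x
    print("yaw",np.degrees(np.arctan2(x[1],x[0])),"origin",o)
    # points in stand frame around lever
    q=(w[...,:2]*1000-o); sx=q@x; sy=q@y; z=w[...,2]*1000
    m=(abs(sy-115)<40)&(abs(sx-30)<60)&(z>215)&(z<320)
    print(m.sum()); 
    if m.sum(): print(np.nanpercentile(np.stack([sx[m],sy[m],z[m]],1),[3,25,50,75,97],axis=0).round(0))
s=S["scene"]; cv2.imwrite("pics/crop.png",cv2.resize(s["color"][200:420,130:390,::-1],None,fx=3,fy=2.7,interpolation=cv2.INTER_CUBIC))
E
```

```text
scene 2992 ((684.2904663085938, -241.57003784179688), (349.5577392578125, 143.8280792236328), 79.40303039550781) 0.36042138162702697
yaw -10.59697 origin [ 633.17732239 -232.00727081]
160
[[-27. 100. 224.]
 [-15. 102. 268.]
 [ -9. 111. 278.]
 [ -3. 119. 285.]
 [  1. 128. 289.]]
top 4060 ((684.382568359375, -237.50997924804688), (349.71234130859375, 140.1580047607422), 79.22724151611328) 0.3593620508341606
yaw -10.772756 origin [ 633.2990036  -227.79043865]
129
[[-30. 101. 272.]
 [-25. 108. 282.]
 [-20. 116. 285.]
 [-15. 124. 287.]
 [-10. 130. 289.]]
```

View pics/crop.png

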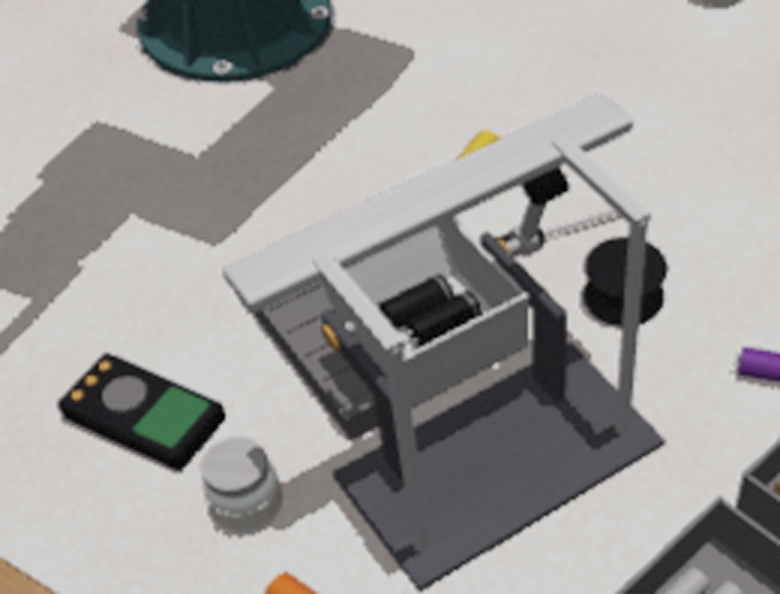

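The fitted rectangle takes in the two post arms, so the bar's front edge is at stand x = 29.5. That puts the stand origin near (0.586, -0.221) with yaw -10.7°. The lever points then fall at stand x ≈ 28, y ≈ 115, which agrees with the description.

```bash
cat >> h.py <<'E'
from scipy.spatial.transform import Rotation as R
O=np.array([586.,-221,0]); YAW=-10.7
RS=R.from_euler('z',YAW,degrees=True)
def toolR(t):
    t=np.radians(t); c,s=np.cos(t),np.sin(t)
    return RS*R.from_matrix(np.array([[c,0,s],[0,-1,0],[s,0,-c]]))
def grip(a): b=np.radians(15)-a; return np.array([125*np.sin(b),115,150+125*np.cos(b)])
def rel(p,t,o):  # stand mm point, tilt deg -> shift, rotvec
    R0=R.from_quat(o["eef_rot"]); d=R0.inv().apply(RS.apply(p)+O-1000*o["ee_pos"])
    return d.round(0),np.degrees((R0.inv()*toolR(t)).as_rotvec()).round(1)
def stand(o):
    R0=RS.inv()*R.from_quat(o["eef_rot"]); m=R0.as_matrix()
    return RS.inv().apply(1000*o["ee_pos"]-O).round(1),"z",m[:,2].round(2),"y",m[:,1].round(2)
E
python3 - <<'E'
from h import *
from station import observe, env
print([a for a in dir(env) if a[0]!='_'])
o=observe(); print(stand(o))
print(rel(np.array([-230,-150,380]),25,o)); print(rel(grip(0)-130*np.array([.766,0,-.643]),50,o))
E
```

```text
['Unreachable', 'tips_ahead']
(array([-273.6, -383. ,  247.5]), 'z', array([-0.,  0., -1.]), 'y', array([ 0.57, -0.82, -0.  ]))
(array([ 169., -166., -132.]), array([-7.7, 24.2, 34.3]))
(array([ 454., -290., -106.]), array([-15.3,  48.4,  32.6]))
```

arm_command:
  steps:
    - {"grip": -1, "xyz": [30, -30, -40], "rot": [0, 0, 6]}
    - {"grip": -1, "xyz": [169, -166, -132], "rot": [-8, 24, 34]}
    - {"grip": -1, "xyz": [169, -166, -132], "rot": [-8, 24, 34]}
    - {"grip": -1, "xyz": [169, -166, -132], "rot": [-8, 24, 34]}
    - {"grip": -1, "xyz": [169, -166, -132], "rot": [-8, 24, 34]}
    - {"grip": -1, "xyz": [169, -166, -132], "rot": [-8, 24, 34]}
    - {"grip": -1, "xyz": [169, -166, -132], "rot": [-8, 24, 34]}
    - {"grip": -1, "xyz": [169, -166, -132], "rot": [-8, 24, 34]}

```text
time_s: 0.77
ee_pos: [0.3322, -0.3218, 0.3813]
eef_rot: [0.972, -0.088, 0.216, 0.023]
ft_force: [-0.5, 0.0, 0.3]
finger_gap: 0.0854
```

```bash
cat > g.py <<'E'
from h import *
from station import observe
import sys
o=observe(); print(o["time_s"],stand(o),"q",o["joint_positions"].round(2),"F",o["ft_force"].round(1),o["finger_gap"])
for a in sys.argv[1:]: x,y,z,t=map(float,a.split(",")); print(a,*rel(np.array([x,y,z]),t,o))
E
python3 g.py=-68 2>/dev/null; python3 g.py " -68,115,354,50"
```

```text
0.7667 (array([-230.7, -146.2,  381.3]), 'z', array([ 0.42, -0.  , -0.91]), 'y', array([ 0.  , -1.  ,  0.01])) q [-1.21 -0.12  1.83  0.39  1.22  0.45] F [-0.5  0.   0.3] 0.08539213862996159
 -68,115,354,50 [ 138. -261.   93.] [ 0.1 25.   0.5]
```

arm_command:
  steps:
    - {"grip": -1, "xyz": [138, -261, 93], "rot": [0, 25, 0]}
    - {"grip": -1, "xyz": [138, -261, 93], "rot": [0, 25, 0]}
    - {"grip": -1, "xyz": [138, -261, 93], "rot": [0, 25, 0]}
    - {"grip": -1, "xyz": [138, -261, 93], "rot": [0, 25, 0]}
    - {"grip": -1, "xyz": [138, -261, 93], "rot": [0, 25, 0]}
    - {"grip": -1, "xyz": [138, -261, 93], "rot": [0, 25, 0]}
    - {"grip": -1, "xyz": [138, -261, 93], "rot": [0, 25, 0]}
    - {"grip": -1, "xyz": [138, -261, 93], "rot": [0, 25, 0]}

```text
time_s: 1.43
ee_pos: [0.5295, -0.108, 0.3536]
eef_rot: [0.903, -0.081, 0.419, 0.042]
ft_force: [-0.2, -1.2, -0.5]
finger_gap: 0.0854
```

```bash
python3 g.py; python3 - <<'E'
from station import observe, snapshot
import cv2
from h import *
o=observe(); s=snapshot("wrist"); s["pose"]=(o["ee_pos"],o["eef_rot"]); pickle.dump(s,open("w1.pkl","wb"))
im=s["color"][:,:,::-1].copy()
# predicted grip end centres
T=np.linalg.inv(s["tool_from_camera"]); R0=R.from_quat(o["eef_rot"])
for y in (100,115,130):
    p=grip(0); p[1]=y; p=(RS.apply(p)+O)/1000
    c=T[:3,:3]@R0.inv().apply(p-o["ee_pos"])+T[:3,3]; th=np.arctan2(np.hypot(c[0],c[1]),c[2]); k=th/np.hypot(c[0],c[1])
    u=(s["cx"]+s["fx"]*c[0]*k,s["cy"]+s["fy"]*c[1]*k); print(y,u); cv2.circle(im,(int(u[0]),int(u[1])),2,(0,0,255),-1)
cv2.imwrite("pics/w1.png",im)
E
```

```text
1.4333 (array([-76.5, 100.5, 353.6]), 'z', array([ 0.76, -0.  , -0.65]), 'y', array([ 0.  , -1.  ,  0.01])) q [-0.47 -0.14  2.15  0.68  0.35  0.72] F [-0.2 -1.2 -0.5] 0.08543161650420646
100 (np.float64(316.82482892052957), np.float64(217.35286901078686))
115 (np.float64(296.39833831055876), np.float64(217.215165240261))
130 (np.float64(276.06993018499156), np.float64(217.11244982228683))
```

View pics/w1.png

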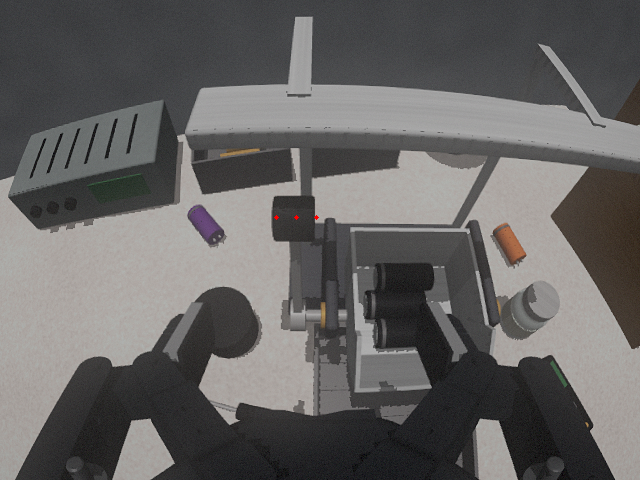

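The wrist view shows the black barrel at columns 273–315, row 217. My prediction of 276–316 is within 2 mm of that, so I go in.

```bash
python3 g.py " -14,116,310,50" "32,116,271,50"
```

```text
1.4833 (array([-75.2, 106.2, 353.2]), 'z', array([ 0.76,  0.01, -0.65]), 'y', array([ 0.01, -1.  ,  0.  ])) q [-0.46 -0.13  2.15  0.67  0.34  0.74] F [ 1.2  0.1 -0.4] 0.08544903312280644
 -14,116,310,50 [ 7. -9. 75.] [-0.3  0.3  0.4]
32,116,271,50 [  7.  -9. 135.] [-0.3  0.3  0.4]
```

arm_command:
  steps:
    - {"grip": -0.4, "xyz": [4, -6, 25], "rot": [0, 0, 0]}
    - {"grip": -0.4, "xyz": [7, -9, 50], "rot": [0, 0, 0]}
    - {"grip": -0.4, "xyz": [7, -9, 70], "rot": [0, 0, 0]}
    - {"grip": -0.4, "xyz": [7, -9, 80], "rot": [0, 0, 0]}
    - {"grip": -0.4, "xyz": [7, -9, 80], "rot": [0, 0, 0]}

```text
time_s: 1.9
ee_pos: [0.5985, -0.1075, 0.306]
eef_rot: [0.905, -0.079, 0.416, 0.036]
ft_force: [-0.1, 0.2, 0.5]
finger_gap: 0.0597
```

```bash
python3 g.py "32,116,271,50" "32,116,271,55"
```

```text
1.9 (array([ -8.8, 113.9, 306. ]), 'z', array([ 0.76,  0.01, -0.65]), 'y', array([ 0.01, -1.  , -0.  ])) q [-0.39  0.06  2.11  0.96  0.2   0.48] F [-0.1  0.2  0.5] 0.05974083368836508
32,116,271,50 [ 0. -2. 54.] [-0.5  0.6  0.4]
32,116,271,55 [ 0. -2. 54.] [-0.6  5.6  0.4]
```

Joint 5 is at its 0.2 limit with a tilt of 50°, so I reduce the tilt to about 43° and seat a few millimetres low on the barrel to keep clear of the lamp.

```bash
python3 g.py " -5,115,303,43" "29,116,268,43"
```

```text
1.9 (array([ -8.8, 113.9, 306. ]), 'z', array([ 0.76,  0.01, -0.65]), 'y', array([ 0.01, -1.  , -0.  ])) q [-0.39  0.06  2.11  0.96  0.2   0.48] F [-0.1  0.2  0.5] 0.05974083368836508
 -5,115,303,43 [ 0. -1.  5.] [-0.5 -6.4  0.4]
29,116,268,43 [-4. -2. 53.] [-0.5 -6.4  0.4]
```

arm_command:
  steps:
    - {"grip": -0.4, "xyz": [0, -1, 4], "rot": [0, -6, 0]}
    - {"grip": -0.4, "xyz": [0, -1, 4], "rot": [-0.5, -6.4, 0.4]}
    - {"grip": -0.4, "xyz": [-1, -2, 20], "rot": [-0.5, -6.4, 0.4]}
    - {"grip": -0.4, "xyz": [-3, -2, 36], "rot": [-0.5, -6.4, 0.4]}
    - {"grip": -0.4, "xyz": [-4, -2, 48], "rot": [-0.5, -6.4, 0.4]}
    - {"grip": -0.4, "xyz": [-4, -2, 53], "rot": [-0.5, -6.4, 0.4]}
    - {"grip": -0.4, "xyz": [-4, -2, 53], "rot": [-0.5, -6.4, 0.4]}

```text
time_s: 2.48
ee_pos: [0.6358, -0.1126, 0.2675]
eef_rot: [0.927, -0.087, 0.364, 0.034]
ft_force: [-0.4, -0.3, -0.3]
finger_gap: 0.0597
```

```bash
python3 g.py "29,116,268,43"; python3 - <<'E'
from station import snapshot
import cv2
a=snapshot("wrist")["color"]; b=snapshot("scene")["color"]
import numpy as np
b=cv2.resize(b[190:340,200:360],(512,480),interpolation=cv2.INTER_CUBIC)
cv2.imwrite("pics/w2.png",cv2.resize(np.hstack([a,b])[:,:,::-1],(800,333)))
E
```

```text
2.4833 (array([ 28.8, 115.8, 267.5]), 'z', array([ 0.68, -0.  , -0.73]), 'y', array([ 0., -1.,  0.])) q [-0.34  0.17  2.01  0.45  0.24  1.02] F [-0.4 -0.3 -0.3] 0.05972085827775899
29,116,268,43 [ 0. -0. -0.] [0.  0.1 0. ]
```

View pics/w2.png

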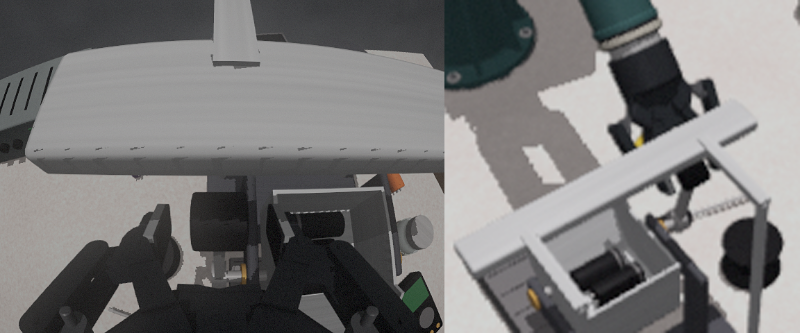

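The barrel, at columns 190–247, sits centred between the pads at about 163 and 270, and no force is read. I close the gripper.

arm_command:
  steps:
    - {"grip": 0.2, "xyz": [0, 0, 0], "rot": [0, 0, 0]}
    - {"grip": 1, "xyz": [0, 0, 0], "rot": [0, 0, 0]}
    - {"grip": 1, "xyz": [0, 0, 0], "rot": [0, 0, 0]}
    - {"grip": 1, "xyz": [0, 0, 0], "rot": [0, 0, 0]}
    - {"grip": 1, "xyz": [0, 0, 0], "rot": [0, 0, 0]}
    - {"grip": 1, "xyz": [0, 0, 0], "rot": [0, 0, 0]}

```text
time_s: 3.08
ee_pos: [0.6348, -0.1126, 0.2693]
eef_rot: [0.926, -0.087, 0.365, 0.035]
ft_force: [-5.0, -2.5, 4.7]
finger_gap: 0.0293
```

```bash
cat > arc.py <<'E'
# rows along the arc: from lever angle a0 to a1 (rad), tool tilt t0->t1, keeping the contact point on the barrel at the present TCP
from h import *
from station import observe
import sys
a0,a1,t1=map(float,sys.argv[1:4]); n=int(sys.argv[4]) if len(sys.argv)>4 else 8
o=observe(); p,_,z,*_=stand(o); t0=np.degrees(np.arctan2(z[0],-z[2]))
print(o["time_s"],p,"tilt",t0.round(1),"q",o["joint_positions"].round(2),"F",o["ft_force"].round(1),"gap",o["finger_gap"].round(4))
v=p[[0,2]]-[0,150]; print("lever angle est",np.radians(15)-np.arctan2(v[0],v[1]),"r",np.hypot(*v))
for i in range(1,n+1):
    f=i/n; a=a0+(a1-a0)*f; t=t0+(t1-t0)*f
    print(*[x.tolist() for x in rel(p+(grip(a)-grip(a0))*[1,0,1],t,o)])
E
python3 arc.py 0 0.35 40
```

```text
Traceback (most recent call last):
  File "arc.py", line 7, in <module>
    print(o["time_s"],p,"tilt",t0.round(1),"q",o["joint_positions"].round(2),"F",o["ft_force"].round(1),"gap",o["finger_gap"].round(4))
                                                                                                              ^^^^^^^^^^^^^^^^^^^^^
AttributeError: 'float' object has no attribute 'round'
```

```bash
sed -i 's/o\["finger_gap"\].round(4)/o["finger_gap"]/' arc.py; python3 arc.py 0 0.45 38
```

```text
3.0833 [ 27.8 115.6 269.3] tilt 43.0 q [-0.34  0.17  2.01  0.45  0.24  1.02] F [-5.  -2.5  4.7] gap 0.029324690031634695
lever angle est 0.0328589533479024 r 122.49624484040318
[-4.0, 0.0, -6.0] [0.0, -0.7, 0.0]
[-8.0, 0.0, -12.0] [0.0, -1.3, 0.0]
[-13.0, 0.0, -17.0] [0.0, -2.0, 0.0]
[-17.0, 0.0, -22.0] [0.0, -2.6, 0.0]
[-23.0, 0.0, -27.0] [0.0, -3.2, 0.0]
[-28.0, 0.0, -31.0] [0.0, -3.8, 0.0]
[-33.0, 0.0, -36.0] [0.0, -4.4, 0.0]
[-39.0, 0.0, -40.0] [0.0, -5.1, 0.0]
```

arm_command:
  steps:
    - {"grip": 1, "xyz": [-4, 0, -6], "rot": [0, 0, 0]}
    - {"grip": 1, "xyz": [-8, 0, -12], "rot": [0, 0, 0]}
    - {"grip": 1, "xyz": [-13, 0, -17], "rot": [0, -1, 0]}
    - {"grip": 1, "xyz": [-17, 0, -22], "rot": [0, -2, 0]}
    - {"grip": 1, "xyz": [-23, 0, -27], "rot": [0, -3, 0]}
    - {"grip": 1, "xyz": [-28, 0, -31], "rot": [0, -3.8, 0]}
    - {"grip": 1, "xyz": [-33, 0, -36], "rot": [0, -4.4, 0]}
    - {"grip": 1, "xyz": [-39, 0, -40], "rot": [0, -5, 0]}

```text
time_s: 3.75
ee_pos: [0.579, -0.1021, 0.2705]
eef_rot: [0.942, -0.088, 0.323, 0.031]
ft_force: [12.8, -3.3, -17.6]
finger_gap: 0.029
```

```bash
python3 arc.py 0.42 0.9 30
```

```text
3.75 [-29.  115.6 270.5] tilt 37.7 q [-0.35  0.09  2.04  0.28  0.37  1.18] F [ 12.8  -3.3 -17.6] gap 0.029002125538438384
lever angle est 0.49797201632712784 r 123.94050992310787
[-7.0, -0.0, -3.0] [0.0, -1.2, 0.0]
[-14.0, -0.0, -6.0] [0.0, -2.1, 0.0]
[-21.0, -0.0, -9.0] [0.0, -3.1, 0.0]
[-28.0, -0.0, -11.0] [0.0, -4.1, 0.0]
[-35.0, -0.0, -13.0] [0.0, -5.0, 0.0]
[-42.0, -0.0, -14.0] [0.0, -6.0, 0.0]
[-50.0, -0.0, -15.0] [0.0, -6.9, 0.0]
[-57.0, -0.0, -15.0] [0.0, -7.9, -0.0]
```

The force comes from tracking the wrong radius, so I switch the arc to a constant radius of 122.5 mm about the pivot.

```bash
python3 - <<'E'
s=open("arc.py").read()
i=s.index("for i in")
s=s[:i]+'''aT=a1; e=np.radians(15)-np.arctan2(v[0],v[1])
for i in range(1,n+1):
    f=i/n; b=np.radians(15)-(e+(a1-e)*f); t=t0+(t1-t0)*f
    print(*[x.tolist() for x in rel(np.array([122.5*np.sin(b),p[1],150+122.5*np.cos(b)]),t,o)])
'''
open("arc.py","w").write(s)
E
python3 arc.py 0 0.95 30
```

```text
3.75 [-29.  115.6 270.5] tilt 37.7 q [-0.35  0.09  2.04  0.28  0.37  1.18] F [ 12.8  -3.3 -17.6] gap 0.029002125538438384
lever angle est 0.49797201632712784 r 123.94050992310787
[-7.0, -0.0, -1.0] [0.0, -1.2, 0.0]
[-14.0, -0.0, -4.0] [0.0, -2.1, 0.0]
[-20.0, -0.0, -6.0] [0.0, -3.1, 0.0]
[-27.0, -0.0, -7.0] [0.0, -4.1, 0.0]
[-34.0, -0.0, -8.0] [0.0, -5.0, 0.0]
[-41.0, -0.0, -9.0] [0.0, -6.0, 0.0]
[-48.0, -0.0, -10.0] [0.0, -6.9, 0.0]
[-54.0, -0.0, -10.0] [0.0, -7.9, -0.0]
```

arm_command:
  steps:
    - {"grip": 1, "xyz": [-7, 0, -1], "rot": [0, -1, 0]}
    - {"grip": 1, "xyz": [-14, 0, -4], "rot": [0, -2, 0]}
    - {"grip": 1, "xyz": [-20, 0, -6], "rot": [0, -3, 0]}
    - {"grip": 1, "xyz": [-27, 0, -7], "rot": [0, -4, 0]}
    - {"grip": 1, "xyz": [-34, 0, -8], "rot": [0, -5, 0]}
    - {"grip": 1, "xyz": [-41, 0, -9], "rot": [0, -6, 0]}
    - {"grip": 1, "xyz": [-48, 0, -10], "rot": [0, -7, 0]}
    - {"grip": 1, "xyz": [-54, 0, -10], "rot": [0, -8, 0]}

```text
time_s: 4.42
ee_pos: [0.5346, -0.0937, 0.2494]
eef_rot: [0.961, -0.09, 0.262, 0.025]
ft_force: [6.1, 4.7, 7.0]
finger_gap: 0.029
```

```bash
python3 arc.py 0 1.4 25
```

```text
4.4167 [-74.1 115.5 249.4] tilt 30.7 q [-0.36  0.07  2.04  0.17  0.51  1.27] F [6.1 4.7 7. ] gap 0.028953714384988227
lever angle est 0.9023968106089497 r 123.98052266384425
[-7.0, 0.0, 2.0] [0.1, -0.5, -0.0]
[-15.0, 0.0, 4.0] [0.1, -1.2, -0.0]
[-22.0, 0.0, 6.0] [0.1, -1.9, -0.0]
[-29.0, 0.0, 8.0] [0.1, -2.6, -0.0]
[-36.0, 0.0, 11.0] [0.1, -3.3, -0.0]
[-43.0, 0.0, 15.0] [0.1, -4.1, -0.0]
[-50.0, 0.0, 18.0] [0.1, -4.8, -0.0]
[-56.0, -0.0, 23.0] [0.1, -5.5, -0.0]
```

arm_command:
  steps:
    - {"grip": 1, "xyz": [-7, 0, 2], "rot": [0, -0.5, 0]}
    - {"grip": 1, "xyz": [-15, 0, 4], "rot": [0, -1, 0]}
    - {"grip": 1, "xyz": [-22, 0, 6], "rot": [0, -2, 0]}
    - {"grip": 1, "xyz": [-29, 0, 8], "rot": [0, -2.6, 0]}
    - {"grip": 1, "xyz": [-36, 0, 11], "rot": [0, -3.3, 0]}
    - {"grip": 1, "xyz": [-43, 0, 15], "rot": [0, -4, 0]}
    - {"grip": 1, "xyz": [-50, 0, 18], "rot": [0, -4.8, 0]}
    - {"grip": 1, "xyz": [-56, 0, 23], "rot": [0, -5.5, 0]}

```text
time_s: 5.08
ee_pos: [0.4998, -0.0871, 0.2036]
eef_rot: [0.971, -0.091, 0.218, 0.021]
ft_force: [-7.2, 2.6, 11.1]
finger_gap: 0.0287
```

```bash
python3 arc.py 0 1.75 20
```

```text
5.0833 [-109.6  115.6  203.6] tilt 25.5 q [-0.36  0.11  2.1   0.15  0.5   1.28] F [-7.2  2.6 11.1] gap 0.028651394130064723
lever angle est 1.3777455325870198 r 122.00459007758683
[-5.0, -0.0, 3.0] [0.1, -0.4, -0.0]
[-9.0, -0.0, 7.0] [0.1, -1.1, -0.0]
[-13.0, -0.0, 11.0] [0.1, -1.8, -0.0]
[-17.0, -0.0, 15.0] [0.1, -2.5, -0.0]
[-20.0, -0.0, 20.0] [0.1, -3.2, -0.0]
[-24.0, -0.0, 24.0] [0.1, -3.9, -0.0]
[-27.0, -0.0, 29.0] [0.1, -4.6, -0.0]
[-30.0, -0.0, 34.0] [0.1, -5.3, -0.0]
```

arm_command:
  steps:
    - {"grip": 1, "xyz": [-5, 0, 3], "rot": [0, -0.4, 0]}
    - {"grip": 1, "xyz": [-9, 0, 7], "rot": [0, -1, 0]}
    - {"grip": 1, "xyz": [-13, 0, 11], "rot": [0, -1.8, 0]}
    - {"grip": 1, "xyz": [-17, 0, 15], "rot": [0, -2.5, 0]}
    - {"grip": 1, "xyz": [-20, 0, 20], "rot": [0, -3.2, 0]}
    - {"grip": 1, "xyz": [-24, 0, 24], "rot": [0, -4, 0]}
    - {"grip": 1, "xyz": [-27, 0, 29], "rot": [0, -4.6, 0]}
    - {"grip": 1, "xyz": [-30, 0, 34], "rot": [0, -5.3, 0]}

```text
time_s: 5.75
ee_pos: [0.4883, -0.0849, 0.1616]
eef_rot: [0.98, -0.092, 0.174, 0.017]
ft_force: [-1.6, 1.0, 8.3]
finger_gap: 0.0292
```

arm_command:
  steps:
    - {"grip": 1, "xyz": [0, 0, 0], "rot": [0, 0, 0]}
    - {"grip": 1, "xyz": [0, 0, 0], "rot": [0, 0, 0]}
    - {"grip": 1, "xyz": [0, 0, 0], "rot": [0, 0, 0]}
    - {"grip": 1, "xyz": [0, 0, 0], "rot": [0, 0, 0]}
    - {"grip": 1, "xyz": [0, 0, 0], "rot": [0, 0, 0]}
    - {"grip": 1, "xyz": [0, 0, 0], "rot": [0, 0, 0]}
    - {"grip": 1, "xyz": [0, 0, 0], "rot": [0, 0, 0]}
    - {"grip": 1, "xyz": [0, 0, 0], "rot": [0, 0, 0]}

```text
time_s: 6.42
ee_pos: [0.4884, -0.085, 0.1622]
eef_rot: [0.98, -0.092, 0.175, 0.018]
ft_force: [-2.4, 1.3, 6.8]
finger_gap: 0.0292
```

```bash
python3 arc.py 0 1.4 26;  python3 - <<'E'
from station import snapshot
import cv2, numpy as np
a=snapshot("top")["color"][140:330,290:530]; b=snapshot("scene")["color"][200:420,130:390]
f=lambda i:cv2.resize(i,(400,360),interpolation=cv2.INTER_CUBIC)
w=cv2.resize(snapshot("wrist")["color"],(320,240))
im=np.hstack([f(a),f(b)]); z=np.zeros((240,800,3),np.uint8); z[:,:320]=w
cv2.imwrite("pics/t1.png",np.vstack([im,z])[:,:,::-1])
E
```

```text
6.4167 [-121.2  115.6  162.2] tilt 20.4 q [-0.35  0.19  2.1   0.11  0.5   1.32] F [-2.4  1.3  6.8] gap 0.02918054922403451
lever angle est 1.7322735742037492 r 121.81247883529832
[2.0, -0.0, -5.0] [0.1, 0.9, -0.0]
[4.0, -0.0, -9.0] [0.1, 1.6, -0.0]
[7.0, -0.0, -14.0] [0.1, 2.3, -0.0]
[10.0, 0.0, -18.0] [0.1, 3.0, -0.0]
[13.0, 0.0, -22.0] [0.1, 3.7, -0.0]
[16.0, 0.0, -26.0] [0.1, 4.4, -0.0]
[19.0, 0.0, -30.0] [0.1, 5.1, -0.0]
[23.0, 0.0, -33.0] [0.1, 5.7, -0.0]
```

View pics/t1.png

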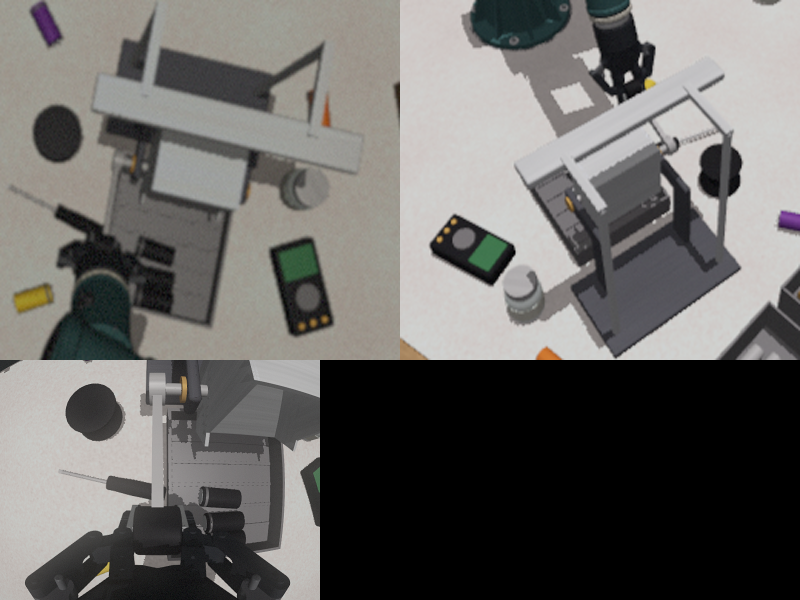

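The wrist view shows all three black cans in the tray, at about (220,497), (224,522) and (230,540). I swing the lever back.

arm_command:
  steps:
    - {"grip": 1, "xyz": [2, 0, -5], "rot": [0, 1, 0]}
    - {"grip": 1, "xyz": [4, 0, -9], "rot": [0, 1.6, 0]}
    - {"grip": 1, "xyz": [7, 0, -14], "rot": [0, 2.3, 0]}
    - {"grip": 1, "xyz": [10, 0, -18], "rot": [0, 3, 0]}
    - {"grip": 1, "xyz": [13, 0, -22], "rot": [0, 3.7, 0]}
    - {"grip": 1, "xyz": [16, 0, -26], "rot": [0, 4.4, 0]}
    - {"grip": 1, "xyz": [19, 0, -30], "rot": [0, 5, 0]}
    - {"grip": 1, "xyz": [23, 0, -33], "rot": [0, 5.7, 0]}

```text
time_s: 7.23
ee_pos: [0.497, -0.0865, 0.2001]
eef_rot: [0.971, -0.091, 0.222, 0.022]
ft_force: [1.8, -4.2, -9.1]
finger_gap: 0.0292
```

```bash
python3 arc.py 0 0.95 31
```

```text
7.2333 [-112.4  115.6  200.1] tilt 26.1 q [-0.36  0.11  2.12  0.16  0.48  1.27] F [ 1.8 -4.2 -9.1] gap 0.029188322628379993
lever angle est 1.4132987781654305 r 123.06002600357274
[6.0, 0.0, -4.0] [0.1, 0.9, 0.0]
[12.0, 0.0, -8.0] [0.1, 1.5, 0.0]
[18.0, 0.0, -12.0] [0.1, 2.1, 0.0]
[24.0, 0.0, -15.0] [0.1, 2.7, 0.0]
[30.0, 0.0, -18.0] [0.1, 3.4, 0.0]
[37.0, 0.0, -21.0] [0.1, 4.0, 0.0]
[44.0, 0.0, -23.0] [0.1, 4.6, 0.0]
[51.0, 0.0, -25.0] [0.1, 5.2, 0.0]
```

arm_command:
  steps:
    - {"grip": 1, "xyz": [6, 0, -4], "rot": [0, 1, 0]}
    - {"grip": 1, "xyz": [12, 0, -8], "rot": [0, 1.5, 0]}
    - {"grip": 1, "xyz": [18, 0, -12], "rot": [0, 2, 0]}
    - {"grip": 1, "xyz": [24, 0, -15], "rot": [0, 2.7, 0]}
    - {"grip": 1, "xyz": [30, 0, -18], "rot": [0, 3.4, 0]}
    - {"grip": 1, "xyz": [37, 0, -21], "rot": [0, 4, 0]}
    - {"grip": 1, "xyz": [44, 0, -23], "rot": [0, 4.6, 0]}
    - {"grip": 1, "xyz": [51, 0, -25], "rot": [0, 5.2, 0]}

```text
time_s: 7.9
ee_pos: [0.5286, -0.0925, 0.243]
eef_rot: [0.96, -0.09, 0.263, 0.026]
ft_force: [-4.9, -6.0, -7.5]
finger_gap: 0.029
```

```bash
python3 arc.py 0 0.48 40
```

```text
7.9 [-80.2 115.6 243. ] tilt 30.7 q [-0.36  0.07  2.07  0.19  0.48  1.26] F [-4.9 -6.  -7.5] gap 0.028971688933542118
lever angle est 0.9734286539028174 r 122.80488589628672
[8.0, 0.0, -1.0] [0.1, 1.2, 0.0]
[15.0, 0.0, -1.0] [0.1, 2.3, 0.1]
[23.0, 0.0, -2.0] [0.1, 3.5, 0.1]
[30.0, 0.0, -1.0] [0.1, 4.7, 0.1]
[38.0, 0.0, -1.0] [0.1, 5.8, 0.1]
[45.0, 0.0, 1.0] [0.1, 7.0, 0.1]
[53.0, 0.0, 2.0] [0.1, 8.2, 0.1]
[60.0, 0.0, 5.0] [0.1, 9.3, 0.1]
```

arm_command:
  steps:
    - {"grip": 1, "xyz": [8, 0, -1], "rot": [0, 1.2, 0]}
    - {"grip": 1, "xyz": [15, 0, -1], "rot": [0, 2.3, 0]}
    - {"grip": 1, "xyz": [23, 0, -2], "rot": [0, 3.5, 0]}
    - {"grip": 1, "xyz": [30, 0, -1], "rot": [0, 4.7, 0]}
    - {"grip": 1, "xyz": [38, 0, -1], "rot": [0, 5.8, 0]}
    - {"grip": 1, "xyz": [45, 0, 1], "rot": [0, 7, 0]}
    - {"grip": 1, "xyz": [53, 0, 2], "rot": [0, 8.2, 0]}
    - {"grip": 1, "xyz": [60, 0, 5], "rot": [0, 9.3, 0]}

```text
time_s: 8.57
ee_pos: [0.5809, -0.1024, 0.2695]
eef_rot: [0.936, -0.087, 0.34, 0.033]
ft_force: [-8.4, 1.8, 7.3]
finger_gap: 0.029
```

```bash
python3 arc.py 0 0.1 43.5
```

```text
8.5667 [-27.1 115.6 269.5] tilt 39.7 q [-0.36  0.09  2.07  0.35  0.31  1.1 ] F [-8.4  1.8  7.3] gap 0.028980784040917907
lever angle est 0.4848057411900354 r 122.534321722528
[5.0, 0.0, 3.0] [0.1, 0.2, 0.1]
[10.0, 0.0, 6.0] [0.1, 0.7, 0.1]
[15.0, 0.0, 9.0] [0.1, 1.2, 0.1]
[20.0, 0.0, 13.0] [0.1, 1.6, 0.1]
[24.0, 0.0, 17.0] [0.1, 2.1, 0.1]
[29.0, 0.0, 20.0] [0.1, 2.6, 0.1]
[33.0, -0.0, 25.0] [0.1, 3.0, 0.1]
[37.0, -0.0, 29.0] [0.1, 3.5, 0.1]
```

arm_command:
  steps:
    - {"grip": 1, "xyz": [5, 0, 3], "rot": [0, 0.2, 0]}
    - {"grip": 1, "xyz": [10, 0, 6], "rot": [0, 0.7, 0]}
    - {"grip": 1, "xyz": [15, 0, 9], "rot": [0, 1.2, 0]}
    - {"grip": 1, "xyz": [20, 0, 13], "rot": [0, 1.6, 0]}
    - {"grip": 1, "xyz": [24, 0, 17], "rot": [0, 2.1, 0]}
    - {"grip": 1, "xyz": [29, 0, 20], "rot": [0, 2.6, 0]}
    - {"grip": 1, "xyz": [33, 0, 25], "rot": [0, 3, 0]}
    - {"grip": 1, "xyz": [37, 0, 29], "rot": [0, 3.5, 0]}

```text
time_s: 9.23
ee_pos: [0.627, -0.1111, 0.272]
eef_rot: [0.924, -0.086, 0.37, 0.036]
ft_force: [-5.4, 0.1, 4.6]
finger_gap: 0.029
```

```bash
python3 arc.py 0 0.0 43
```

```text
9.2333 [ 19.9 115.6 272. ] tilt 43.8 q [-0.34  0.16  2.03  0.48  0.23  0.99] F [-5.4  0.1  4.6] gap 0.029009858817914076
lever angle est 0.10010860323894269 r 123.61233757194303
[0.0, 0.0, 2.0] [0.1, 0.1, 0.1]
[1.0, 0.0, 3.0] [0.1, -0.0, 0.1]
[2.0, 0.0, 4.0] [0.1, -0.1, 0.1]
[3.0, 0.0, 6.0] [0.1, -0.2, 0.1]
[4.0, 0.0, 7.0] [0.1, -0.3, 0.1]
[4.0, 0.0, 8.0] [0.1, -0.4, 0.1]
[5.0, 0.0, 10.0] [0.1, -0.5, 0.1]
[6.0, 0.0, 11.0] [0.1, -0.6, 0.1]
```

arm_command:
  steps:
    - {"grip": 1, "xyz": [1, 0, 2], "rot": [0, 0, 0]}
    - {"grip": 1, "xyz": [2, 0, 4], "rot": [0, 0, 0]}
    - {"grip": 1, "xyz": [3, 0, 6], "rot": [0, 0, 0]}
    - {"grip": 1, "xyz": [4, 0, 7], "rot": [0, 0, 0]}
    - {"grip": 1, "xyz": [5, 0, 8], "rot": [0, 0, 0]}
    - {"grip": 1, "xyz": [5, 0, 9], "rot": [0, 0, 0]}
    - {"grip": 1, "xyz": [5, 0, 9], "rot": [0, 0, 0]}

```text
time_s: 9.82
ee_pos: [0.6336, -0.1122, 0.2709]
eef_rot: [0.924, -0.086, 0.37, 0.036]
ft_force: [-38.9, 0.5, 30.6]
finger_gap: 0.0292
```

```bash
python3 arc.py 0 -0.03 43 4
```

```text
9.8167 [ 26.6 115.7 270.9] tilt 43.8 q [-0.34  0.17  2.02  0.48  0.23  0.99] F [-38.9   0.5  30.6] gap 0.02923895425865009
lever angle est 0.04523330397933506 r 123.79163945921387
[0.0, 0.0, 3.0] [0.1, -0.1, 0.1]
[1.0, 0.0, 5.0] [0.1, -0.3, 0.1]
[3.0, 0.0, 7.0] [0.1, -0.5, 0.1]
[4.0, 0.0, 9.0] [0.1, -0.7, 0.1]
```

The force rose to 39 N against about 6 N in free travel, so the lever is at the rest stop. I keep a slight push while opening, then back straight out.

arm_command:
  steps:
    - {"grip": 1, "xyz": [0, 0, 1], "rot": [0, 0, 0]}
    - {"grip": -0.4, "xyz": [0, 0, 1], "rot": [0, 0, 0]}
    - {"grip": -0.4, "xyz": [0, 0, 0], "rot": [0, 0, 0]}
    - {"grip": -0.4, "xyz": [0, 0, 0], "rot": [0, 0, 0]}
    - {"grip": -0.4, "xyz": [0, 0, 0], "rot": [0, 0, 0]}
    - {"grip": -0.4, "xyz": [0, 0, 0], "rot": [0, 0, 0]}

```text
time_s: 10.32
ee_pos: [0.6342, -0.1123, 0.2711]
eef_rot: [0.924, -0.086, 0.37, 0.036]
ft_force: [0.8, -0.1, -0.4]
finger_gap: 0.0598
```

```bash
python3 g.py " -60,115.7,361,43.8"
```

```text
10.3167 (array([ 27.1, 115.8, 271.1]), 'z', array([ 0.69, -0.  , -0.72]), 'y', array([-0., -1.,  0.])) q [-0.34  0.17  2.02  0.48  0.23  0.99] F [ 0.8 -0.1 -0.4] 0.05979500784773452
 -60,115.7,361,43.8 [  -1.    0. -125.] [0.1 0.1 0.1]
```

arm_command:
  steps:
    - {"grip": -0.4, "xyz": [0, 0, -10], "rot": [0, 0, 0]}
    - {"grip": -0.4, "xyz": [0, 0, -25], "rot": [0, 0, 0]}
    - {"grip": -0.4, "xyz": [0, 0, -45], "rot": [0, 0, 0]}
    - {"grip": -0.4, "xyz": [0, 0, -70], "rot": [0, 0, 0]}
    - {"grip": -0.4, "xyz": [0, 0, -95], "rot": [0, 0, 0]}
    - {"grip": -0.4, "xyz": [0, 0, -125], "rot": [0, 0, 0]}
    - {"grip": -0.4, "xyz": [0, 0, -125], "rot": [0, 0, 0]}

```text
time_s: 10.9
ee_pos: [0.5486, -0.0957, 0.3657]
eef_rot: [0.923, -0.086, 0.373, 0.037]
ft_force: [-0.2, 0.6, 0.8]
finger_gap: 0.0595
```

```bash
python3 g.py;  python3 - <<'E'
from station import snapshot, observe
import cv2, numpy as np
from h import *
t=snapshot("top"); s=snapshot("scene"); o=observe(); w=snapshot("wrist"); o=observe()
S=pickle.load(open("s0.pkl","rb"))
for n,c in (("top",t),("scene",s)):
    w3=cloud(c); q=RS.inv().apply((w3.reshape(-1,3)*1000-O)); m=(abs(q[:,1]-115)<18)&(abs(q[:,0]-30)<60)&(q[:,2]>250)&(q[:,2]<320)
    w0=cloud(S[n]); q0=RS.inv().apply((w0.reshape(-1,3)*1000-O)); m0=(abs(q0[:,1]-115)<18)&(abs(q0[:,0]-30)<60)&(q0[:,2]>250)&(q0[:,2]<320)
    print(n,m0.sum(),m.sum(), np.median(q0[m0],0) if m0.any() else 0, np.median(q[m],0) if m.any() else 0)
f=lambda i:cv2.resize(i,(400,340),interpolation=cv2.INTER_CUBIC)
im=np.vstack([np.hstack([f(t["color"][140:330,290:530]),f(s["color"][200:420,130:390])]),np.hstack([cv2.resize(w["color"],(400,260)),cv2.resize(t["color"],(400,260))])])
cv2.imwrite("pics/e1.png",im[:,:,::-1])
E
```

```text
10.9 (array([-60. , 116.1, 365.7]), 'z', array([ 0.7 , -0.  , -0.72]), 'y', array([-0., -1.,  0.])) q [-0.38 -0.11  2.03  0.29  0.48  1.17] F [-0.2  0.6  0.8] 0.05952611799455275
top 144 149 [ 26.59949593 117.83166331 284.38998624] [ 25.61923158 117.84389348 284.45110829]
scene 141 138 [ 41.00818695 108.04640641 279.17793422] [ 40.25930413 107.15754096 279.45589825]
```

View pics/e1.png

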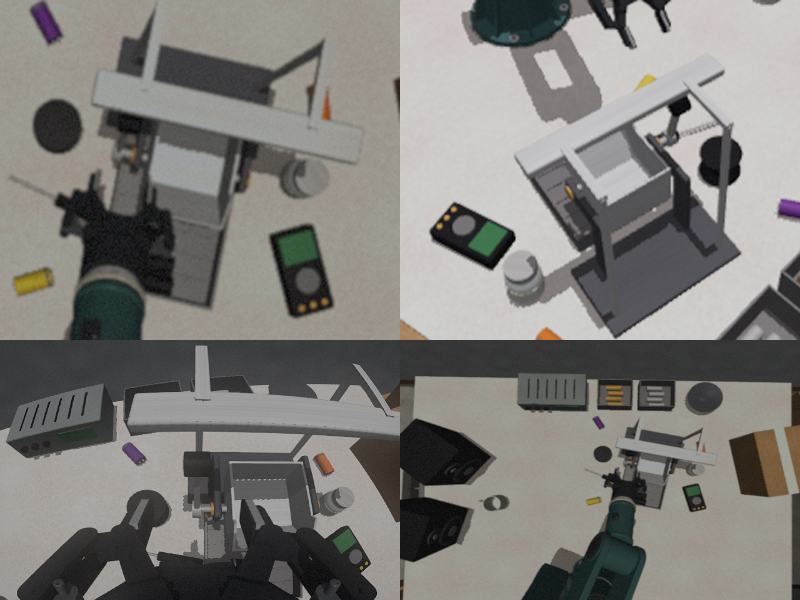

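The tub is empty and upright, and the lever is back under the lamp. I move the arm aside to see the tray and check the lever more finely.

arm_command:
  steps:
    - {"grip": -0.4, "xyz": [-20, 20, -20], "rot": [0, 0, 0]}
    - {"grip": -0.4, "xyz": [-100, 260, -100], "rot": [0, -15, 0]}
    - {"grip": -0.4, "xyz": [-100, 260, -100], "rot": [0, -15, 0]}
    - {"grip": -0.4, "xyz": [-100, 260, -100], "rot": [0, -15, 0]}
    - {"grip": -0.4, "xyz": [-100, 260, -100], "rot": [0, -15, 0]}
    - {"grip": -0.4, "xyz": [-100, 260, -100], "rot": [0, -15, 0]}
    - {"grip": -0.4, "xyz": [-100, 260, -100], "rot": [0, -15, 0]}
    - {"grip": -0.4, "xyz": [-100, 260, -100], "rot": [0, -15, 0]}

```text
time_s: 11.72
ee_pos: [0.3604, -0.3294, 0.3643]
eef_rot: [0.964, -0.092, 0.247, 0.025]
ft_force: [1.0, 0.1, -0.2]
finger_gap: 0.0599
```

arm_command:
  steps:
    - {"grip": -0.4, "xyz": [-60, 160, -60], "rot": [0, -15, 0]}
    - {"grip": -0.4, "xyz": [-60, 160, -60], "rot": [0, -15, 0]}
    - {"grip": -0.4, "xyz": [-60, 160, -60], "rot": [0, -15, 0]}
    - {"grip": -0.4, "xyz": [-60, 160, -60], "rot": [0, -15, 0]}
    - {"grip": -0.4, "xyz": [-60, 160, -60], "rot": [0, -15, 0]}
    - {"grip": -0.4, "xyz": [-60, 160, -60], "rot": [0, -15, 0]}

```text
time_s: 12.22
ee_pos: [0.2484, -0.4758, 0.3868]
eef_rot: [0.988, -0.096, 0.118, 0.013]
ft_force: [0.2, -0.6, 0.4]
finger_gap: 0.0597
```

```bash
python3 g.py;  python3 - <<'E'
from station import snapshot
from h import *
S=pickle.load(open("s0.pkl","rb")); N={n:snapshot(n) for n in S}
g=lambda s:cv2.cvtColor(s["color"],cv2.COLOR_RGB2GRAY).astype(np.float32)
E=N["scene"]["extrinsics"]
def px(s,p):
    c=s["extrinsics"][:3,:3]@((RS.apply(p)+O)/1000)+s["extrinsics"][:3,3]; return np.array([s["fx"]*c[0]/c[2]+s["cx"],s["fy"]*c[1]/c[2]+s["cy"]])
for n in S:
    for a in (0,.03,.1): print(n,a,px(S[n],grip(a)).round(2))
def shift(n,c,h):
    a,b=g(S[n]),g(N[n]); x,y=map(int,c); T=a[y-h:y+h+1,x-h:x+h+1]
    r=cv2.matchTemplate(cv2.resize(b[y-h-4:y+h+5,x-h-4:x+h+5],None,fx=8,fy=8,interpolation=cv2.INTER_CUBIC),cv2.resize(T,None,fx=8,fy=8,interpolation=cv2.INTER_CUBIC),cv2.TM_CCOEFF_NORMED)
    _,v,_,l=cv2.minMaxLoc(r); return round(v,3),(np.array(l)-32)/8
print("grip scene",shift("scene",px(S["scene"],grip(0))+[0,3],7),"top",shift("top",px(S["top"],grip(0)),8))
for k,c in dict(jar=(472,238),reel=(324,210),driver=(325,250),meter=(471,290),mug=(152,300),tray=(385,300)).items(): print(k,shift("top",c,18))
t=N["top"]["color"][140:330,290:530]
cv2.imwrite("pics/e2.png",cv2.resize(t,(720,570),interpolation=cv2.INTER_CUBIC)[:,:,::-1])
E
```

```text
12.2167 (array([-284.4, -313.1,  386.8]), 'z', array([ 0.24, -0.  , -0.97]), 'y', array([-0.01, -1.  ,  0.  ])) q [-1.36  0.1   1.55  0.22  1.41  0.37] F [ 0.2 -0.6  0.4] 0.05965643557173468
scene 0 [311.42 267.31]
scene 0.03 [310.61 266.2 ]
scene 0.1 [308.69 263.72]
top 0 [367.87 206.82]
top 0.03 [367.59 208.29]
top 0.1 [366.91 211.79]
grip scene (0.991, array([-0.25 , -0.125])) top (0.995, array([-0.25,  0.  ]))
jar (0.997, array([0., 0.]))
reel (0.998, array([0., 0.]))
driver (0.998, array([0., 0.]))
meter (0.997, array([0., 0.]))
mug (0.998, array([0., 0.]))
tray (0.832, array([-4. , -1.5]))
```

View pics/e2.png

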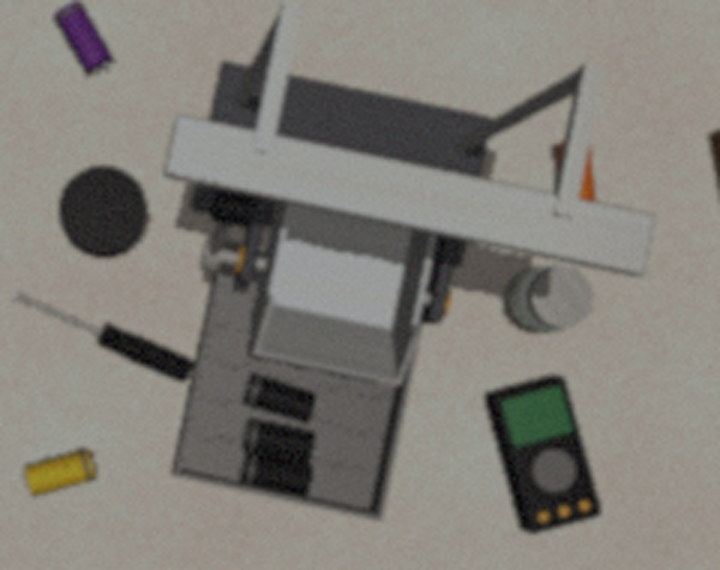

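The lever is within about 0.01 rad of its starting pose, the three cans lie in the tray, and the bystanders show no shift. I hand the job in.

```bash
python3 -c "
from station import sign_off; print(sign_off())"
```

```text
the job is handed in; nothing more can be done
None
```

The job is done and handed in at about 12 s on the robot's clock. I pinched the lever's grip from under the lamp and pulled it over to about 1.7 rad. All three capacitors rolled out into the tray. I then swung the lever back to its rest stop, let go and moved the arm away.

**Last checks:**
- **Capacitors:** all three black cans lie in the tray, and the tub is upright and empty.
- **Lever:** it is at the rest stop, where the force rose to about 49 N (39 N along x), against about 5–20 N while it was moving. Picture matching puts it within about 0.01 rad of where it started.
- **Bystanders:** the jar, reel, driver, meter and mug show no shift in the top view.
- **Tray:** the picture match failed here (score 0.83), most likely because the cans now lie in that patch. Its corners are still within about a pixel of where they were.

At a 50° tilt, joint 5 came down to its 0.2 limit during the approach, so I reduced the tilt to about 43° for the grasp.

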